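# Square a cryotube rack on the rack scanner and start the scan

## Robot

A 7-joint arm with a two-finger parallel gripper is mounted at the origin on the work surface. World frame = base frame: x ahead of the robot, y to its left, z up, the work surface at z = 0. Lengths are in m, angles in rad, forces in N, time in s.
With the tool pointing down it reaches from about 0.425 to 0.825 m from the base axis. Payload 3.6 kg.
Tool frame: the origin (TCP) lies where the fingers leave the gripper's body, on its centre line; the fingertips stand 73 mm ahead of it and the grasp point (between the pads) lies 54 mm ahead of it; x points along the fingers, y is the direction in which the jaws open and shut, and the axes are right-handed (so a half turn about x gives the same grasp; the last joint's range is limited). The gripper opens to 85 mm and grips with 20 to 120 N. Pads are 22 mm wide; open, the fingers measure 114 mm over their backs; the gripper's body (76 mm by 85 mm) begins 54 mm behind the grasp point. The pads swing forward as they close: fully open they stand 13 mm farther back than shut.
Start: joints at [-1.308, 0.615, -0.013, 1.423, 0.008, 1.103, -0.04], TCP at [0.185, 0.623, 0.304] pointing down, gripper open.
Joint ranges: [-3.12, 3.12], [-0.3, 2.06], [-1.34, 1.32], [0.26, 2.42], [-1.36, 4.5], [0.01, 1.98], [-2.84, 2.84]. Speed limits (rad/s): [2.79, 2.79, 3.14, 3.14, 3.14, 3.14, 3.14].

## Interface

Orientations are given as a unit quaternion [x, y, z, w].
In Python, from station import arm, snapshot, camera_info, ticket gives the robot as it stands. Calls block until the motion is done:
- arm.movep(position, orientation): joint-space move of the TCP to a pose.
- arm.line_to(position, velocity=0.15, ori=None): straight line of the TCP; ori=None keeps the orientation; velocity is the mean speed in m/s.
- arm.move_j(angles): joint-space move.
- arm.move_gripper(opening, effort=None): opening from 0.0 (shut) to 1.0 (fully open); effort is the grip in N (None keeps the last); returns when the fingers have stopped.
- arm.pause(seconds).
- arm.ik(position, orientation): joint angles nearest the present ones, or None.
- snapshot(name): name is "side" or "top" or "wrist"; returns the picture (420x560x3 uint8, blue, green, red); there is no depth.
- camera_info(name): a dict with "fx", "fy", "cx", "cy" (pixels), "R" (3x3) and "t" (3): a world point X has camera coordinates R X + t; the wrist camera has in their place "T_tool_cam" (4x4, takes a point from camera to tool coordinates, whose origin is the TCP and whose axes are the tool frame's). Camera axes: x right, y down, z forward; pixel columns grow to the right and rows downward; lengths in m; the calibration is good to about 2 mm. A picture is of the moment at which its call begins: read the wrist's pose just before it. camera_info takes no time and is no camera call.
A pose or a line that the arm cannot do raises arm.MotionError and nothing moves.
- ticket.finish_job(): hands the job in, once; it reports no verdict.
Readings, each from a call of its own:
- arm.read_time(): time.
- arm.read_joint_positions(): joint angles.
- arm.read_dq(): joint speeds.
- arm.read_effort(): joint torques, N m.
- arm.read_tool_pos(): TCP position.
- arm.read_eef_rot(): TCP orientation.
- arm.read_ft_force(): force on the tool from outside, world axes, zero at the start.
- arm.read_wrist_torque(): the same for the moment, N m.
- arm.read_opening(): opening from 0.0 (shut) to 1.0 (fully open).
Only numpy, scipy, OpenCV 4.12 (cv2) and the standard library are available. Lean on these libraries where they do the work, as an engineer would, in place of code of your own. Each camera call takes 0.05 s, during which the arm holds its last target.

## Task

The orange rack of cryotubes sits askew on the flat rack scanner. Without picking it up, push it along the scanner's glass with the fingers until it sits square and flush against both blue stops in the corner; then press the scanner's green start button all the way down with a fingertip and let it come back up. Leave the loose vial, the blue waiting rack, the tip box and the bottle where they stand.

Things in the scene. Friction and masses are not known exactly. Their poses are not given: they have to be found in the camera images.
- rack_center (a point): Centre of the orange rack of 48 cryotubes, 22 mm above its underside. Outside 85.5 mm (its x) by 127.8 mm (its y), upright sides to 30 mm above the glass; tube caps (white, one blue) stand within 78 x 118 mm up to 44 mm above the glass. Axes: x along the short side, y along the long side, z up. Loose, about 220 g (varies).
- scan_home (a point): Where rack_center lies when the rack touches both stops, 22 mm above the glass. Axes are the scanner's: x towards the long stop (about away from the robot, turned up to 0.45 rad), y towards the short stop, z up. Stops: blue bars 10 mm high; the long one's inner face is 42.75 mm from this point in +x, the short one's 63.9 mm in +y. The -x and -y sides are open.
- scanner: White and grey flat rack scanner, fixed, 215 mm (x) by 250 mm (y), flat glass top 62 mm above the worktop. Origin: centre of its underside; axes as scan_home's, which lies at (52.5, 39, 84) mm here. Stop bars are 9 mm wide, 150 mm (long) and 95 mm (short). A flat display and, at (-84, -88) mm, the start button lie in the strip along its -x side.
- start_top (a point): Centre of the top face of the green start button (radius 11 mm), pressed straight down; it stands in a black housing on the scanner's top.
- start (a joint): Travel of the start button in m: 0 up, 0.005 fully down; a spring brings it back; about 4 N at the bottom.
- vial_center (a point): Loose cryo vial with a red cap, 13.5 mm across, 44 mm tall, 12 g, standing on the scanner's top in the strip on the -x side at the other end from the button; point half-way up. Leave alone.
- waiting_center (a point): Second rack, blue frame with red and yellow caps, 85.5 x 127.8 x 44 mm, standing on the worktop to the right of the scanner; point at its centre half-way up. Leave alone.
- tipbox_center (a point): Blue pipette tip box with a clear lid, 86 x 122 x 71 mm, on the worktop to the left of the scanner; point at its centre half-way up. Leave alone.
- bottle_center (a point): Round bottle with a blue cap, 62 mm across, 140 mm tall, on the worktop to the left of the scanner; point on its axis half-way up. Leave alone.
- rack: The same orange rack, its origin at the centre of its underside (22 mm below rack_center), same axes. It starts 15 to 45 mm short of each stop, turned by up to 0.25 rad.
Not all that is in view belongs to the job. What is shaped like the rack but pink or purple is not meant.

How it is judged:
On the way, in this order (a step that is already met when the one before it is completed fails the run):
1. the rack sits square against both stops, at rest (x of rack_center in the frame of scan_home between -0.0025 and 0.0025 m and y of rack_center in the frame of scan_home between -0.0025 and 0.0025 m and angle between the y axis of rack_center and the y axis of scan_home, either way round below 0.03 rad and linear speed of rack below 0.01 m/s), for 0.2 s.
2. the start button is pressed down while the rack sits there (x of rack_center in the frame of scan_home between -0.0025 and 0.0025 m and y of rack_center in the frame of scan_home between -0.0025 and 0.0025 m and angle between the y axis of rack_center and the y axis of scan_home, either way round below 0.03 rad and value of joint start above 0.0035 m), for 0.05 s.
At the end, for the whole second after the job is handed in: The orange rack rests flat on the glass, within 2.5 mm of touching each stop and within 0.03 rad of square to them, and the start button, pressed at least 3.5 mm after the rack was in place, is up again (all of step 1 and value of joint start below 0.0015 m and angle between rack_center's own z axis and vertical below 0.05 rad and z of rack_center in the frame of scan_home between -0.003 and 0.003 m).
It fails at once if the orange rack is lifted more than 8 mm off the glass or tipped (z of rack_center in the frame of scan_home above 0.008 m or angle between rack_center's own z axis and vertical above 0.2 rad).
It fails at once if the loose vial is shifted by more than 15 mm or tipped (distance of vial_center from where it was at the start of the episode above 0.015 m or angle between vial_center's own z axis and vertical above 0.25 rad).
It fails at once if the waiting rack is shifted by more than 15 mm or tipped (distance of waiting_center from where it was at the start of the episode above 0.015 m or angle between waiting_center's own z axis and vertical above 0.25 rad).
It fails at once if the tip box is shifted by more than 15 mm or tipped (distance of tipbox_center from where it was at the start of the episode above 0.015 m or angle between tipbox_center's own z axis and vertical above 0.25 rad).
It fails at once if the bottle is shifted by more than 15 mm or tipped (distance of bottle_center from where it was at the start of the episode above 0.015 m or angle between bottle_center's own z axis and vertical above 0.25 rad).
It also fails if it takes over 54 s, if anything falls off the work surface, if the arm or the gripper's body presses on something with over 40 N, if the wrist force passes 120 N, or if a joint passes its speed limit or range.

## Working session

There is one attempt and no reset: what is moved stays moved. The work goes in short steps, each a Python script; the robot and the scene stay as the last script left them, time stands still between calls to the robot, and variables do not carry over. Pictures are saved under pics/ and viewed, and the job is handed in when it is done.

```bash
ls; mkdir -p pics; python3 - <<'E'
from station import arm,snapshot,camera_info
import cv2
for n in ("side","top","wrist"):
    cv2.imwrite(f"pics/{n}0.png",snapshot(n))
    print(n,camera_info(n))
print(arm.read_time(),arm.read_tool_pos(),arm.read_eef_rot(),arm.read_opening())
E
```

```text
pics
side {'fx': 497.3206401233184, 'fy': 497.3206401233184, 'cx': 280.09909844579175, 'cy': 215.59709274884682, 'R': array([[ 0.69235415, -0.72152289,  0.00710329],
       [-0.49160592, -0.47889226, -0.72731412],
       [ 0.52817549,  0.50006693, -0.68626796]]), 't': array([-0.36828373,  0.31001583,  1.11428505])}
top {'fx': 506.924577325827, 'fy': 506.924577325827, 'cx': 272.2544959507436, 'cy': 206.17508531400463, 'R': array([[ 0.13069423, -0.99140943,  0.00513363],
       [-0.9711672 , -0.12906367, -0.20044163],
       [ 0.19938229,  0.02121095, -0.9796922 ]]), 't': array([-0.07690342,  0.50830043,  1.53702207])}
wrist {'fx': 303.6390984643532, 'fy': 303.6390984643532, 'cx': 283.26782574047377, 'cy': 212.14558520594613, 'T_tool_cam': array([[ 8.97425777e-04, -2.97461639e-01,  9.54733349e-01,
        -6.98202558e-02],
       [ 9.99999589e-01,  1.43416411e-04, -8.95291369e-04,
        -7.52973368e-04],
       [ 1.29390407e-04,  9.54733760e-01,  2.97461645e-01,
        -7.63051500e-02],
       [ 0.00000000e+00,  0.00000000e+00,  0.00000000e+00,
         1.00000000e+00]])}
0.15 [0.18499666 0.62265897 0.30298678] [ 0.10104963  0.69983309 -0.10245392  0.69966122] 1.0017707815513435
```

View pics/top0.png

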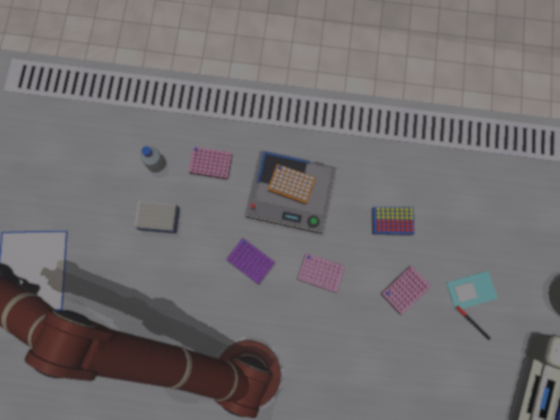

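View pics/side0.png

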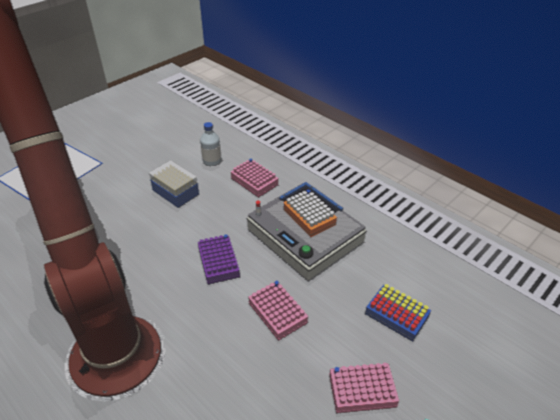

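View pics/wrist0.png

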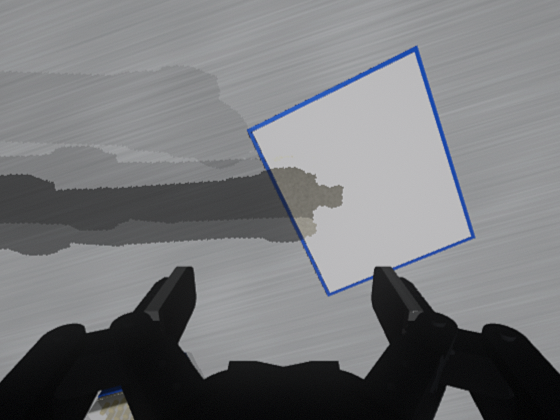

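Top view: the scanner is near (292,191), the rack near (292,184), the button at (314,221) and the vial at (253,206). The waiting rack is at (394,221), the tip box at (157,217) and the bottle at (151,157). I'll enlarge this and get rough positions.

```bash
cat > h.py <<'E'
import numpy as np, cv2
from scipy.spatial.transform import Rotation as Rn
from station import arm,snapshot,camera_info,ticket
def cast(name,uv,z,pose=None):
    c=camera_info(name); uv=np.atleast_2d(np.asarray(uv,float))
    d=np.c_[(uv[:,0]-c['cx'])/c['fx'],(uv[:,1]-c['cy'])/c['fy'],np.ones(len(uv))]
    if name=='wrist':
        p,q=pose; R=Rn.from_quat(q).as_matrix(); T=c['T_tool_cam']
        o=R@T[:3,3]+p; D=d@(R@T[:3,:3]).T
    else:
        o=-c['R'].T@c['t']; D=d@c['R']
    s=(z-o[2])/D[:,2]
    return o+s[:,None]*D
def proj(name,X,pose=None):
    c=camera_info(name); X=np.atleast_2d(np.asarray(X,float))
    if name=='wrist':
        p,q=pose; R=Rn.from_quat(q).as_matrix(); T=c['T_tool_cam']
        Y=((X-p)@R-T[:3,3])@T[:3,:3]
    else: Y=X@c['R'].T+c['t']
    return np.c_[Y[:,0]/Y[:,2]*c['fx']+c['cx'],Y[:,1]/Y[:,2]*c['fy']+c['cy']]
def pose(): return np.array(arm.read_tool_pos()),np.array(arm.read_eef_rot())
def down(a):
    "tool x down, tool y at world angle a"
    y=np.array([np.cos(a),np.sin(a),0]);x=np.array([0,0,-1.]);
    return Rn.from_matrix(np.c_[x,y,np.cross(x,y)]).as_quat()
E
python3 - <<'E'
from h import *
im=cv2.imread('pics/top0.png')
cv2.imwrite('pics/top0z.png',cv2.resize(im[140:245,230:370],None,fx=5,fy=5,interpolation=cv2.INTER_CUBIC))
for n,uv,z in [('scanner',(292,191),.062),('rack',(292,184),.1),('btn',(314,221),.07),('vial',(253,206),.1),('wait',(394,221),.04),('tip',(157,217),.07),('bottle',(147,152),.14)]:
    print(n,cast('top',uv,z)[0].round(3))
im=cv2.imread('pics/side0.png')
cv2.imwrite('pics/side0z.png',cv2.resize(im[170:290,230:380],None,fx=5,fy=5,interpolation=cv2.INTER_CUBIC))
print(Rn.from_quat(arm.read_eef_rot()).as_matrix().round(3))
E
```

```text
scanner [ 0.568 -0.065  0.062]
rack [ 0.581 -0.062  0.1  ]
btn [ 0.481 -0.143  0.07 ]
vial [0.497 0.047 0.1  ]
wait [ 0.52  -0.395  0.04 ]
tip [0.43  0.337 0.07 ]
bottle [0.612 0.385 0.14 ]
[[-0.001  0.285  0.959]
 [-0.002  0.959 -0.285]
 [-1.    -0.002  0.   ]]
```

View pics/top0z.png

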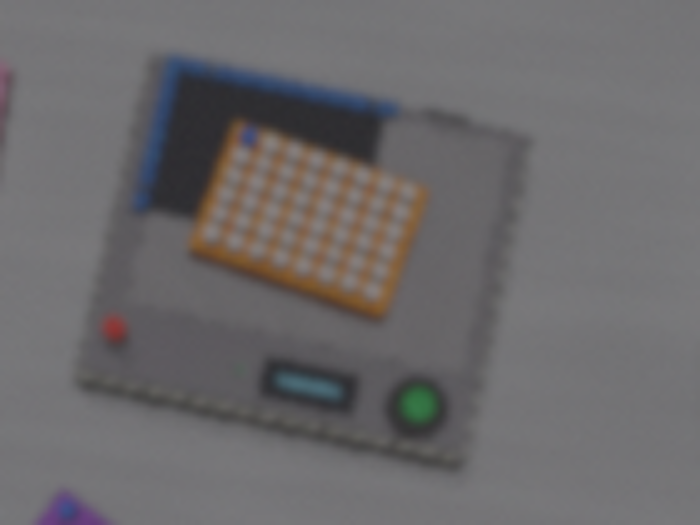

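```bash
python3 - <<'E'
from h import *
P=cast('top',np.array([[170,65],[395,108]])/5+[230,140],.072);d=P[0]-P[1];yaw=np.arctan2(-d[0],d[1]);print(P.round(3),yaw)
arm.movep([0.66,-0.06,0.30],down(np.pi/2+yaw))
p=pose();im=snapshot('wrist');cv2.imwrite('pics/w1.png',im);np.save('w1.npy',np.r_[p[0],p[1]])
print(arm.read_time(),p,arm.read_joint_positions())
E
```

```text
[[ 0.676  0.038  0.072]
 [ 0.667 -0.106  0.072]] -0.06402534826583468
3.125 (array([ 0.66015672, -0.05850056,  0.29996475]), array([ 0.02222589,  0.70676201, -0.02156784,  0.70677316])) [-0.03934863  0.6436643   0.17296731  1.39140334 -0.11601928  1.11648333
  1.65933628]
```

View pics/w1.png

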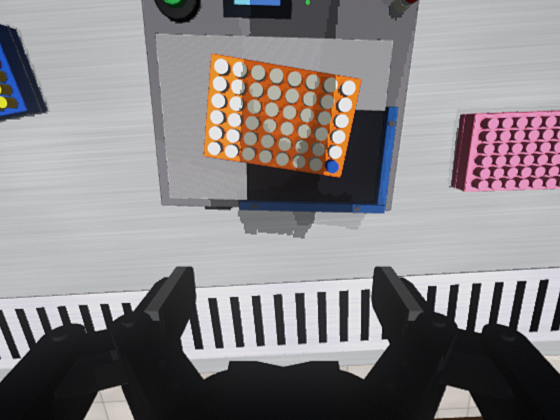

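The wrist view shows the rack upright at (282,115), the long stop along row 207 and the short stop along column 390. The button at (175,5) and the vial at (400,5) are cut off, so I'll shift back 55 mm and measure there.

```bash
python3 - <<'E'
from h import *
arm.line_to([0.605,-0.06,0.30],0.15)
p=pose();im=snapshot('wrist');cv2.imwrite('pics/w2.png',im);np.save('w2.npy',np.r_[p[0],p[1]])
cv2.imwrite('pics/w2z.png',cv2.resize(im[0:290,130:430],None,fx=2,fy=2,interpolation=cv2.INTER_CUBIC))
E
```

```text
(no output)
```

View pics/w2z.png

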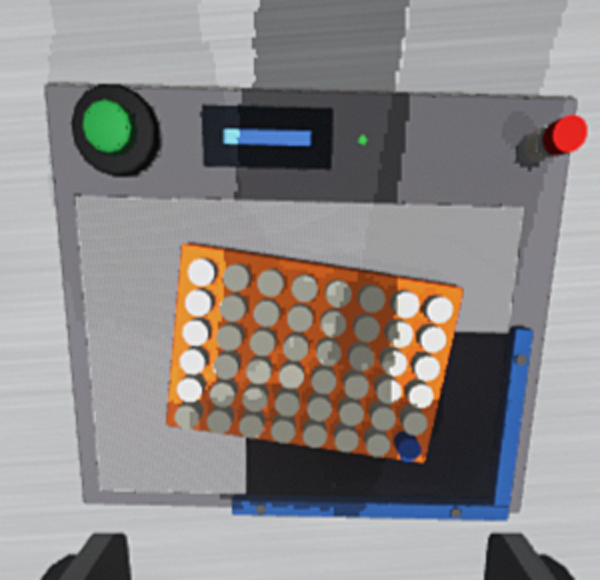

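```bash
cat >> h.py <<'E'
def maskpts(im,lo,hi,minA=60):
    m=cv2.inRange(cv2.cvtColor(im,cv2.COLOR_BGR2HSV),lo,hi)
    n,l,s,c=cv2.connectedComponentsWithStats(m); return m,l,s,c
def line2(P): # fit line, returns centroid, dir
    vx,vy,x,y=cv2.fitLine(np.float32(P[:,:2]),cv2.DIST_HUBER,0,.001,.001).ravel(); return np.array([x,y]),np.array([vx,vy])
def inter(a,b):
    t=np.linalg.solve(np.c_[a[1],-b[1]],b[0]-a[0]); return a[0]+t[0]*a[1]
E
python3 - <<'E'
from h import *
im=cv2.imread('pics/w2.png');v=np.load('w2.npy');ps=(v[:3],v[3:])
m,l,s,c=maskpts(im,(100,120,40),(118,255,255))
for i in range(1,len(s)):
    if s[i,4]>30: print('blue',i,s[i],c[i].round(1))
m,l,s,c=maskpts(im,(5,150,40),(18,255,255))
for i in range(1,len(s)):
    if s[i,4]>100: print('or',i,s[i],c[i].round(1))
mo=np.uint8(m); cts=np.vstack([k for k in cv2.findContours(mo,0,1)[0] if len(k)>15])
r=cv2.minAreaRect(cts);print(r,cv2.boxPoints(r))
for n,lo,hi,z in (('green',(55,120,40),(75,255,255),.075),('red',(0,180,120),(4,255,255),.106)):
    m,l,s,c=maskpts(im,lo,hi)
    for i in range(1,len(s)):
        if s[i,4]>30: print(n,s[i],c[i].round(1),cast('wrist',c[i],z,ps).round(4))
E
```

```text
blue 2 [248  64  38  10 333] [267.2  68.3]
blue 4 [   0   81   45   89 1132] [ 20.6 126.5]
blue 30 [ 246  164  150   96 1769] [346.7 233.8]
blue 31 [328 216  12  15 124] [333.2 223.2]
or 1 [ 213  122  148  110 4840] [284.  169.6]
((283.8627014160156, 176.8580322265625), (141.55947875976562, 91.47650146484375), 9.090276718139648) [[206.74571 210.83931]
 [221.1981  120.5117 ]
 [360.97968 142.87675]
 [346.52728 233.20436]]
green [171  49  26  28 547] [183.3  62.7] [[ 0.478  -0.1407  0.075 ]]
red [406  58  17  18 241] [414.1  66.3] [[0.4976 0.0503 0.106 ]]
red [  0 101   4  10  31] [  1.2 105.5] [[ 0.5055 -0.2863  0.106 ]]
red [  0 114  10  10  86] [  4.2 118.4] [[ 0.5156 -0.2874  0.106 ]]
```

```bash
cat >> h.py <<'E'
GL=.062
def measure(im,ps,verbose=True):
    m,l,s,c=maskpts(im,(100,120,40),(118,255,255))
    # stop component: largest inside region
    i=max(range(1,len(s)),key=lambda k:s[k,4] if 150<c[k][0]<460 else 0)
    b=l==i; x0,y0,w,h,_=s[i]
    L=[(x,np.flatnonzero(b[:,x])[0]-.5) for x in range(x0+6,x0+w-22)]
    S=[(np.flatnonzero(b[y])[0]-.5,y) for y in range(y0+5,y0+h-18)]
    Lo=[(x,np.flatnonzero(b[:,x])[-1]+.5) for x in range(x0+6,x0+w-22)]
    So=[(np.flatnonzero(b[y])[-1]+.5,y) for y in range(y0+5,y0+h-18)]
    f=lambda a,z:line2(cast('wrist',a,z,ps))
    fl,fs,flo,fso=f(L,GL),f(S,GL),f(Lo,GL+.010),f(So,GL+.010)
    yd=fl[1]*np.sign(fl[1][1]); sd=fs[1]*np.sign(fs[1][0])
    y1=np.arctan2(-yd[0],yd[1]);y2=np.arctan2(sd[1],sd[0])
    yo=flo[1]*np.sign(flo[1][1]);so=fso[1]*np.sign(fso[1][0])
    y3=np.arctan2(-yo[0],yo[1]);y4=np.arctan2(so[1],so[0])
    yaw=(y1*2+y3*2+y2+y4)/6; ex=np.array([np.cos(yaw),np.sin(yaw)]);ey=np.array([-ex[1],ex[0]])
    co=inter(fl,fs); hi=co-42.75e-3*ex-63.9e-3*ey
    cq=inter(flo,fso); ho=cq-51.75e-3*ex-72.9e-3*ey
    if verbose: print('yaws',np.round([y1,y3,y2,y4],4),'home inner',hi.round(4),'outer',ho.round(4))
    m,l,s,c=maskpts(im,(5,150,40),(18,255,255))
    mm=np.zeros_like(m)
    for k in range(1,len(s)):
        if s[k,4]>20 and 150<c[k][0]<430: mm[l==k]=255
    cts=np.vstack(cv2.findContours(mm,cv2.RETR_EXTERNAL,cv2.CHAIN_APPROX_NONE)[0])[:,0].astype(float)
    r=cv2.minAreaRect(np.float32(cts));bx=cv2.boxPoints(r)
    # edges of box in image -> pick contour pts near each
    bx=bx[np.argsort(np.arctan2(*(bx-bx.mean(0)).T[::-1]))]
    out={}
    for k in range(4):
        a,e=bx[k],bx[(k+1)%4];t=(e-a)/np.linalg.norm(e-a);n=np.array([t[1],-t[0]]);n*=np.sign(n@(a-bx.mean(0)))
        q=cts-a;u=q@t/np.linalg.norm(e-a);d=q@n
        key=('+y','-y')[n[0]<0] if abs(n[0])>abs(n[1]) else ('+x','-x')[n[1]<0]
        g=cts[(u>.12)&(u<.88)&(d>-5)]
        out[key]=line2(cast('wrist',g+.5*n,GL+.030,ps)),line2(cast('wrist',g+.5*n,GL,ps))
    return yaw,hi,ho,out
E
python3 - <<'E'
from h import *
for k in '12':
    im=cv2.imread(f'pics/w{k}.png');v=np.load(f'w{k}.npy');ps=(v[:3],v[3:])
    yaw,hi,ho,o=measure(im,ps)
    if 1:
        t={q:o[q][0] for q in o}
        for q in o:
            d=t[q][1]; d=d*np.sign(d[0] if 'y' in q else d[1]); a=np.arctan2(d[1],d[0]) if 'y' in q else np.arctan2(-d[0],d[1]); print(q,round(float(a),4))
        c=[inter(t[a],t[b]) for a,b in (('-x','-y'),('-x','+y'),('+x','+y'),('+x','-y'))]
        cb=[inter(o['-x'][1],o[b][0]) for b in ('-y','+y')]
        print(np.round(c,4).tolist(),'len+x',np.linalg.norm(c[2]-c[3]),'short',np.linalg.norm(c[1]-c[2]))
        ctr=np.mean(c,0);ex=np.array([np.cos(yaw),np.sin(yaw)]);ey=np.array([-ex[1],ex[0]])
        print('rack ctr',ctr.round(4),'rel',(ctr-hi)@ex,(ctr-hi)@ey)
    B=np.array([0.478,-.1407])
    for h in (hi,ho): print('btn expected',h+(-84-52.5)*1e-3*ex+(-88-39)*1e-3*ey)
    print('vial rel scanner',((np.array([.4976,.0503])-hi)@ex*1e3+52.5,(np.array([.4976,.0503])-hi)@ey*1e3+39))
E
```

```text
yaws [-0.0766 -0.0891 -0.0866 -0.0872] home inner [ 0.6275 -0.0225] outer [ 0.6254 -0.0252]Traceback (most recent call last):
  File "<stdin>", line 4, in <module>
  File "h.py", line 65, in measure
    key=('+y','-y')[n[0]<0] if abs(n[0])>abs(n[1]) else ('+x','-x')[n[1]<0]
                                                        ~~~~~~~~~~~^^^^^^^^
TypeError: tuple indices must be integers or slices, not numpy.bool
```

```bash
sed -i "s/\[n\[0\]<0\]/[int(n[0]<0)]/;s/\[n\[1\]<0\]/[int(n[1]<0)]/" h.py
cat > m.py <<'E'
from h import *
import sys
def full(k):
    im=cv2.imread(f'pics/w{k}.png');v=np.load(f'w{k}.npy');ps=(v[:3],v[3:])
    yaw,hi,ho,o=measure(im,ps);t={q:o[q][0] for q in o}
    r={}
    for q in o:
        d=t[q][1]; d=d*np.sign(d[0] if 'y' in q else d[1]); r[q]=round(float(np.arctan2(d[1],d[0]) if 'y' in q else np.arctan2(-d[0],d[1])),4)
    print('edge angles',r)
    c=[inter(t[a],t[b]) for a,b in (('-x','-y'),('-x','+y'),('+x','+y'),('+x','-y'))]
    print(np.round(c,4).tolist(),'len+x',np.linalg.norm(c[2]-c[3]),'-x',np.linalg.norm(c[0]-c[1]),'short',np.linalg.norm(c[1]-c[2]))
    ex=np.array([np.cos(yaw),np.sin(yaw)]);ey=np.array([-ex[1],ex[0]])
    # centre from +x edge mid, going in by half-width
    a=r['+x'];rx=np.array([np.cos(a),np.sin(a)]);ctr=(c[2]+c[3])/2-.04275*rx
    print('yaw',yaw,'ctr',np.mean(c,0).round(4),'ctr via +x',ctr.round(4),'rel home(in)',((ctr-hi)@ex).round(4),((ctr-hi)@ey).round(4))
    for h in (hi,ho): print('btn expected',(h+(-84-52.5)*1e-3*ex+(-88-39)*1e-3*ey).round(4))
    B=np.array([.4976,.0503]);print('vial in scanner',((B-hi)@ex*1e3+52.5,(B-hi)@ey*1e3+39))
for k in sys.argv[1:]: full(k)
E
python3 m.py 1 2
```

```text
yaws [-0.0766 -0.0891 -0.0866 -0.0872] home inner [ 0.6275 -0.0225] outer [ 0.6254 -0.0252]
edge angles {'-x': -0.2175, '+y': -0.2095, '+x': -0.2233, '-y': -0.2155}
[[0.5295000076293945, -0.11089999973773956], [0.5568000078201294, 0.013000000268220901], [0.6402999758720398, -0.004800000227987766], [0.6121000051498413, -0.1289999932050705]] len+x 0.12733857 -x 0.12682602 short 0.0852949
yaw -0.08420958 ctr [ 0.5847 -0.0579] ctr via +x [ 0.5845 -0.0574] rel home(in) -0.04 -0.0384
btn expected [ 0.4808 -0.1376]
btn expected [ 0.4787 -0.1403]
vial in scanner (np.float64(-83.08452463936047), np.float64(100.6412400029588))
yaws [-0.0825 -0.0925 -0.0858 -0.0877] home inner [ 0.6297 -0.0223] outer [ 0.6254 -0.0251]
edge angles {'-x': -0.217, '+y': -0.2101, '+x': -0.2276, '-y': -0.2206}
[[0.5285999774932861, -0.11050000041723251], [0.5558000206947327, 0.013000000268220901], [0.6394000053405762, -0.004900000058114529], [0.6105999946594238, -0.12890000641345978]] len+x 0.12728237 -x 0.12638488 short 0.08542827
yaw -0.08723963 ctr [ 0.5836 -0.0578] ctr via +x [ 0.5834 -0.0572] rel home(in) -0.0431 -0.0388
btn expected [ 0.4826 -0.137 ]
btn expected [ 0.4784 -0.1397]
vial in scanner (np.float64(-85.38796791635738), np.float64(99.86419490469382))
```

Sizes agree: 127.3 mm and 85.4 mm measured, against 127.8 and 85.5 given. The outer-edge home fits the measured button position within 1.5 mm. The rack is about (-38,-36) mm off home and turned -0.13 rad. First I'll push +x with two open fingers.

```bash
cat >> h.py <<'E'
YAW=-0.088; H=np.array([.6255,-.025]); EX=np.array([np.cos(YAW),np.sin(YAW)]); EY=np.array([-EX[1],EX[0]])
def W(x,y,z): return np.r_[H+x*EX+y*EY,z]   # home frame (m) -> world
def rel(p): return np.array([(p[:2]-H)@EX,(p[:2]-H)@EY])
def F(): return np.array(arm.read_ft_force())
def push(axis,y_or_x,start,end,z,f0,fmax,step=.0015):
    s=start
    while s<end:
        s+=step
        arm.line_to(W(s,y_or_x,z) if axis==0 else W(y_or_x,s,z),0.03)
        f=F()-f0; fa=-(f[:2]@(EX if axis==0 else EY))
        print(round(s,4),f.round(1),rel(arm.read_tool_pos()).round(4))
        if fa>fmax: break
    return s
E
python3 - <<'E'
from h import *
arm.move_gripper(0.6)
q=down(np.pi/2+YAW)
arm.movep(W(-.117,-.036,.22),q)
p=pose();cv2.imwrite('pics/w3.png',snapshot('wrist'))
arm.line_to(W(-.117,-.036,.142),.1)
print(arm.read_time(),arm.read_tool_pos(),F().round(2),arm.read_opening(),arm.read_joint_positions())
cv2.imwrite('pics/w4.png',snapshot('wrist'));im=snapshot('side')
cv2.imwrite('pics/s4.png',cv2.resize(im[140:290,220:400],None,fx=4,fy=4))
E
```

```text
5.6833 [ 0.50631441 -0.05068425  0.14247436] [0.14 0.2  0.33] 0.6003884651845594 [-0.02925887  0.63504657  0.12925154  1.99795612 -0.15536653  0.51645094
  1.69296449]
```

View pics/w4.png

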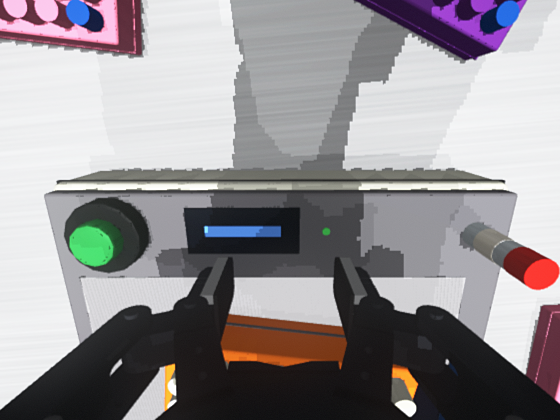

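View pics/s4.png

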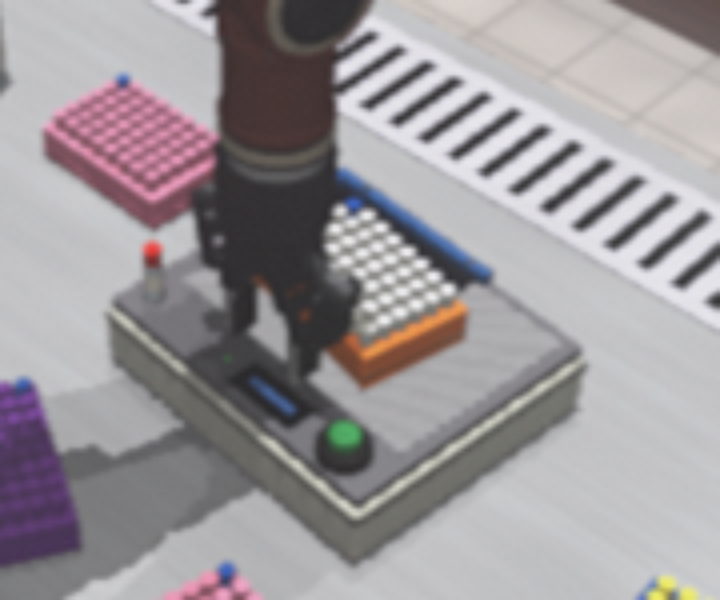

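The fingers stand on the -x side of the rack, over the glass and clear of the display. The vial (around 500,255) and button (95,240) are well away, so I'll push.

```bash
python3 - <<'E'
from h import *
f0=F()
arm.line_to(W(-.064,-.036,.142),.04)
print(F()-f0)
push(0,-.036,-.064,-.044,.142,f0,7,.002)
print(arm.read_time())
im=snapshot('side')
cv2.imwrite('pics/s5.png',cv2.resize(im[140:290,220:400],None,fx=4,fy=4))
E
```

```text
[-0.12698795  0.29534409  0.14595512]
-0.062 [0.1 1.  0.4] [-0.062 -0.036]
-0.06 [-1.5  1.8  1. ] [-0.0598 -0.036 ]
-0.058 [-0.5  0.2  0.3] [-0.0577 -0.036 ]
-0.056 [-1.1  0.9  0.6] [-0.0557 -0.036 ]
-0.054 [-0.6 -0.   0.7] [-0.0537 -0.036 ]
-0.052 [-2.1  0.8  0.7] [-0.0524 -0.036 ]
-0.05 [-5.1  1.1  4.7] [-0.0521 -0.0361]
-0.048 [-9.7  1.2  7. ] [-0.0518 -0.036 ]
9.2583
```

View pics/s5.png

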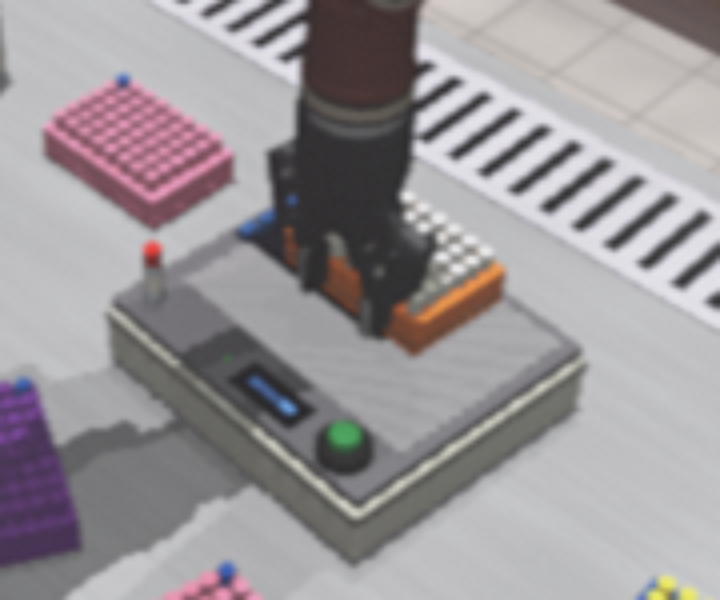

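```bash
python3 - <<'E'
from h import *
arm.line_to(W(-.070,-.036,.142),.08)
arm.line_to(W(-.070,-.036,.20),.15)
q=down(YAW)
print(arm.ik(W(0,-.13,.2),q),arm.ik(W(0,-.13,.2),down(YAW+np.pi)))
arm.movep(W(0,-.130,.20),q)
arm.line_to(W(0,-.130,.142),.1)
f0=F();print(arm.read_time())
arm.line_to(W(0,-.085,.142),.04);print(F()-f0)
push(1,0,-.085,-.064,.142,f0,7,.002)
print(arm.read_time())
im=snapshot('side')
cv2.imwrite('pics/s6.png',cv2.resize(im[140:290,220:400],None,fx=4,fy=4))
E
```

```text
[-0.13008215  0.76881957  0.60885355  1.60536997 -0.51748391  0.93371665
  0.5729397 ] [ 0.63657245  0.81344021 -0.77272192  1.57817269  0.63871416  1.01767243
  2.72805565]
12.025
[ 0.18802908 -0.03602426  0.1998794 ]
-0.083 [-0.1 -1.  -0.3] [-0.0001 -0.0831]
-0.081 [ 0.3 -1.2  0.9] [-0.     -0.0809]
-0.079 [-0.  -0.5 -0.2] [ 0.     -0.0788]
-0.077 [-0.  -0.1  1.2] [ 0.     -0.0767]
-0.075 [ 0.5 -1.4  0.9] [ 0.     -0.0747]
-0.073 [-0.  -3.1  0.1] [ 0.0001 -0.0734]
-0.071 [-0.6 -5.6 -0.6] [ 0.     -0.0732]
-0.069 [-0.6 -7.6 -1.4] [-0.     -0.0729]
15.3
```

View pics/s6.png

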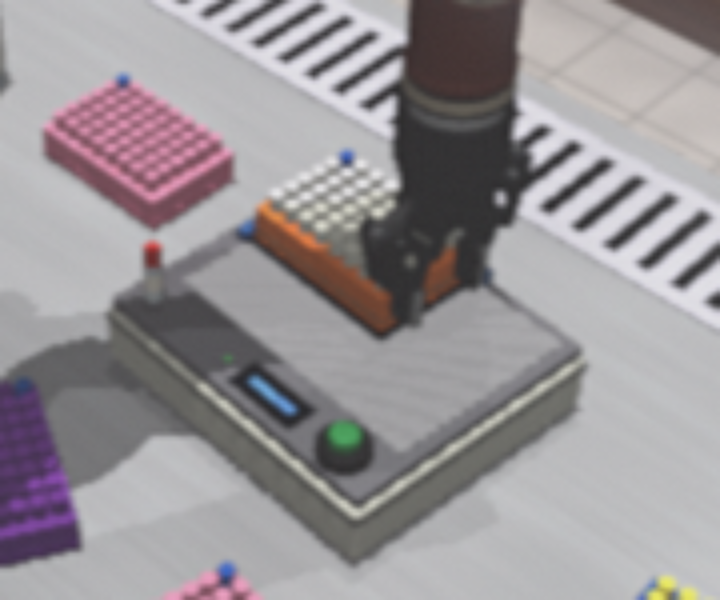

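```bash
python3 - <<'E'
from h import *
arm.line_to(W(0,-.092,.142),.08)
arm.line_to(W(0,-.092,.20),.15)
q=down(np.pi/2+YAW)
arm.movep(W(-.075,-.010,.20),q)
arm.line_to(W(-.075,-.010,.142),.1)
f0=F()
arm.line_to(W(-.056,-.010,.142),.04);print(F()-f0)
push(0,-.010,-.056,-.042,.142,f0,7,.002)
arm.line_to(W(-.075,-.010,.142),.08)
arm.line_to(W(-.075,-.010,.20),.15)
arm.movep([0.605,-0.06,0.30],q)
p=pose();im=snapshot('wrist');cv2.imwrite('pics/w7.png',im);np.save('w7.npy',np.r_[p[0],p[1]])
cv2.imwrite('pics/w7z.png',cv2.resize(im[0:290,130:430],None,fx=2,fy=2,interpolation=cv2.INTER_CUBIC))
print(arm.read_time())
E
python3 m.py 7
```

```text
[ 0.10075301  0.41232823 -0.79050524]
-0.054 [ 0.2 -0.3  0. ] [-0.054 -0.01 ]
-0.052 [-0.3 -0.3 -1.5] [-0.0524 -0.01  ]
-0.05 [-5.3  0.2  2.8] [-0.0521 -0.01  ]
-0.048 [-8.2  0.7  5.5] [-0.0518 -0.01  ]
21.35Traceback (most recent call last):
  File "m.py", line 18, in <module>
    for k in sys.argv[1:]: full(k)
                           ~~~~^^^
  File "m.py", line 5, in full
    yaw,hi,ho,o=measure(im,ps);t={q:o[q][0] for q in o}
                ~~~~~~~^^^^^^^
  File "h.py", line 44, in measure
    fl,fs,flo,fso=f(L,GL),f(S,GL),f(Lo,GL+.010),f(So,GL+.010)
                          ~^^^^^^
  File "h.py", line 43, in <lambda>
    f=lambda a,z:line2(cast('wrist',a,z,ps))
                       ~~~~^^^^^^^^^^^^^^^^
  File "h.py", line 6, in cast
    d=np.c_[(uv[:,0]-c['cx'])/c['fx'],(uv[:,1]-c['cy'])/c['fy'],np.ones(len(uv))]
             ~~^^^^^
IndexError: index 0 is out of bounds for axis 1 with size 0
```

View pics/w7z.png

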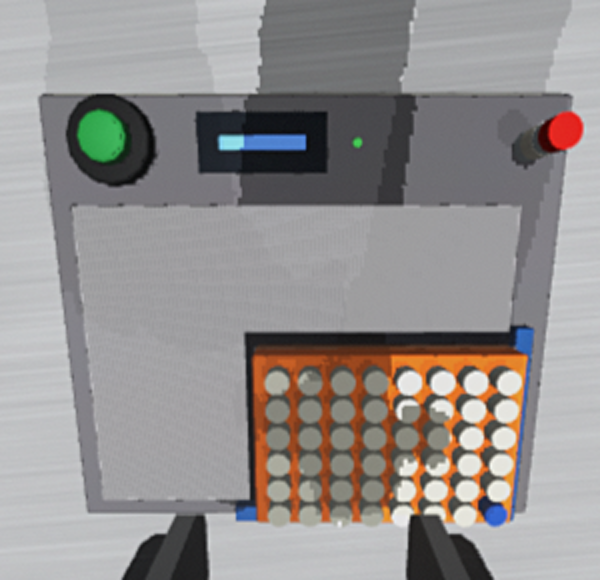

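The rack sits in the corner, with both bars just showing at zoom (247,513) and (523,340). The stop fit failed because the rack now hides the bars, so I'll measure the rack edges alone against home.

```bash
python3 - <<'E'
from h import *
im=cv2.imread('pics/w7.png');v=np.load('w7.npy');ps=(v[:3],v[3:])
m,l,s,c=maskpts(im,(5,150,40),(18,255,255))
mm=np.zeros_like(m)
for k in range(1,len(s)):
    if s[k,4]>20 and 150<c[k][0]<430: mm[l==k]=255
ys,xs=np.nonzero(mm);print(xs.min(),xs.max(),ys.min(),ys.max())
# columns/rows extremes
cols=range(xs.min()+8,xs.max()-8); E={}
E['-x bottom']=([(x,np.flatnonzero(mm[:,x])[0]-.5) for x in cols],GL)
rows=range(ys.min()+8,ys.max()-6)
E['-y top']=([(np.flatnonzero(mm[y])[0]-.5,y) for y in rows],GL+.03)
E['+y top']=([(np.flatnonzero(mm[y])[-1]+.5,y) for y in rows],GL+.03)
for k,(u,z) in E.items():
    p,d=line2(cast('wrist',u,z,ps)); d=d*np.sign(d[0] if 'y' in k else d[1])
    a=np.arctan2(d[1],d[0]) if 'y' in k else np.arctan2(-d[0],d[1])
    print(k,'angle rel',round(a-YAW,4),'pos in home',rel(p).round(4))
for n,lo,hi,z in (('green',(55,120,40),(75,255,255),.082),('red',(0,180,120),(4,255,255),.106)):
    m,l,s,c=maskpts(im,lo,hi)
    for i in range(1,len(s)):
        if s[i,4]>200: print(n,s[i],c[i].round(1),cast('wrist',c[i],z,ps).round(4))
# button height: triangulate using wrist 2,7 baseline is small; use side + wrist + top
for n in ('side','top'):
    j=cv2.imread(f'pics/{n}0.png');m,l,s,c=maskpts(j,(55,120,40),(75,255,255))
    print(n,[(s[i].tolist(),c[i].round(1).tolist()) for i in range(1,len(s)) if s[i,4]>20])
E
```

```text
256 393 174 260
-x bottom angle rel 0.0104 pos in home [-0.0399  0.0086]
-y top angle rel 0.0015 pos in home [-0.0089 -0.0634]
+y top angle rel 0.0004 pos in home [-0.0129  0.0634]
green [168  54  27  28 549] [180.7  67.7] [[ 0.4793 -0.1386  0.082 ]]
red [404  56  17  19 249] [411.9  64.9] [[0.4976 0.0503 0.106 ]]
side [([302, 246, 8, 5, 31], [305.8, 248.1])]
top [([311, 218, 6, 6, 26], [313.3, 220.5])]
```

```bash
python3 - <<'E'
from h import *
im=cv2.imread('pics/w7.png')
a=cv2.resize(im[155:215,350:410],None,fx=8,fy=8,interpolation=cv2.INTER_NEAREST)
b=cv2.resize(im[225:270,235:295],None,fx=5,fy=5,interpolation=cv2.INTER_NEAREST)
b=cv2.copyMakeBorder(b,0,480-b.shape[0],0,0,0);cv2.imwrite('pics/w7c.png',np.hstack([a,b]))
def ray(n,uv,ps=None):
    p=cast(n,uv,0,ps)[0];q=cast(n,uv,.3,ps)[0];return p,(q-p)/np.linalg.norm(q-p)
L=[]
for k,uv in (('2',(183.3,62.7)),('7',(180.7,67.7))):
    v=np.load(f'w{k}.npy');L.append(ray('wrist',uv,(v[:3],v[3:])))
L+= [ray('side',(305.8,248.1)),ray('top',(313.3,220.5))]
A=0;B=0
for p,d in L:
    M=np.eye(3)-np.outer(d,d);A=A+M;B=B+M@p
X=np.linalg.solve(A,B);print(X,[round(float(np.linalg.norm((np.eye(3)-np.outer(d,d))@(X-p))),4) for p,d in L])
print('expected',W(-.1365,-.127,0),W(-.1365+.0015,-.127+.001,0))
E
```

```text
[ 0.4794128  -0.13913917  0.08217042] [0.0005, 0.0005, 0.0005, 0.0014]
expected [ 0.47836661 -0.13951207  0.        ] [ 0.47994869 -0.13864777  0.        ]
```

View pics/w7c.png

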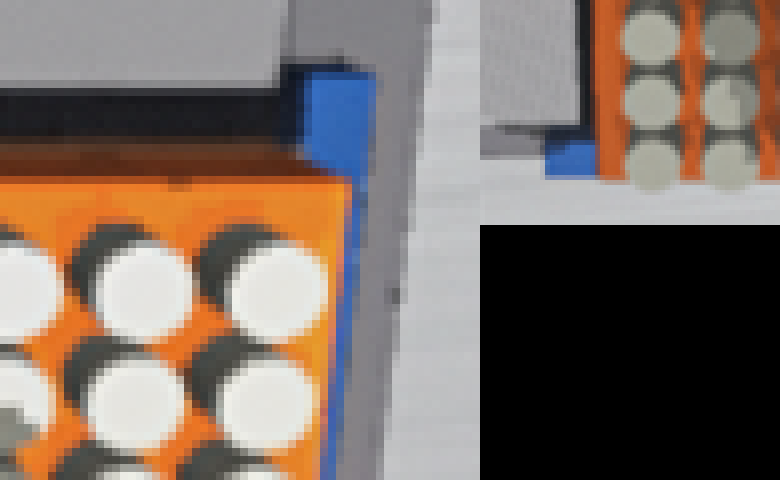

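The rack's front corner meets the short bar with no gap, its edges run parallel to the bars, and the button triangulates to (0.479,-0.139,0.082), which agrees with the scanner model. Now I'll press it with shut fingers.

```bash
python3 - <<'E'
from h import *
X=np.array([.4793,-.1390])
arm.move_gripper(0.0)
q=down(np.pi/2+YAW)
arm.movep(np.r_[X,.22],q)
arm.line_to(np.r_[X,.163],.1)
f0=F();z=.163
while z>.142:
    z-=.001; arm.line_to(np.r_[X,z],.03); f=F()-f0; zt=arm.read_tool_pos()[2]
    print(round(z,4),round(zt,4),f.round(1))
    if f[2]>9: break
arm.pause(.2);cv2.imwrite('pics/w8.png',snapshot('wrist'))
print(arm.read_time())
E
```

```text
0.162 0.1625 [-0.   0.6  0.1]
0.161 0.1611 [0.5 0.1 0.2]
0.16 0.1599 [0.5 0.6 0.1]
0.159 0.1589 [ 0.2 -0.2 -0.1]
0.158 0.1579 [ 0.3  0.7 -0.4]
0.157 0.157 [ 0.5 -0.9 -0.9]
0.156 0.1559 [-0.2  0.4  0.1]
0.155 0.1551 [0.  0.2 2.1]
0.154 0.1541 [0.6 0.5 1.3]
0.153 0.153 [-0.3 -0.3  2.2]
0.152 0.152 [-0.4  1.1  2.6]
0.151 0.151 [-0.1  0.4  3.7]
0.15 0.1506 [-1.7  1.2  8. ]
0.149 0.1505 [-3.6  1.3 14.2]
27.0583
```

View pics/w8.png

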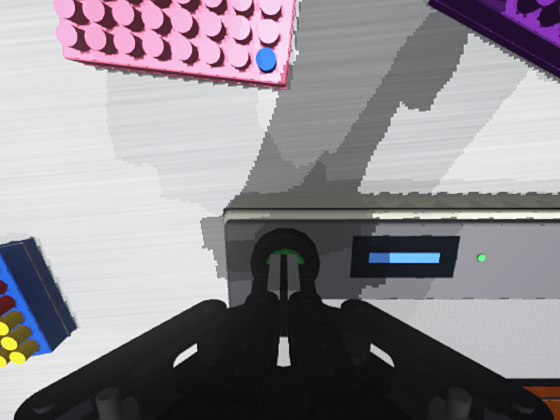

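The force rose to about 4 N over 5 mm and then hit a hard stop, so the button is fully down. In the picture the fingertips are centred on it (285,255). I'll retract and check.

```bash
python3 - <<'E'
from h import *
X=np.array([.4793,-.1390])
arm.line_to(np.r_[X,.22],.1)
q=down(np.pi/2+YAW)
arm.movep([0.605,-0.06,0.30],q)
p=pose();im=snapshot('wrist');cv2.imwrite('pics/w9.png',im);np.save('w9.npy',np.r_[p[0],p[1]])
cv2.imwrite('pics/w9z.png',cv2.resize(im[0:290,130:430],None,fx=2,fy=2,interpolation=cv2.INTER_CUBIC))
cv2.imwrite('pics/top9.png',snapshot('top'))
a=cv2.imread('pics/w7.png')
for j in (a,im):
    m=cv2.inRange(cv2.cvtColor(j,cv2.COLOR_BGR2HSV),(5,150,40),(18,255,255));ys,xs=np.nonzero(m[150:,150:430]);print(xs.mean()+150,ys.mean()+150)
    m,l,s,c=maskpts(j,(55,120,40),(75,255,255));print([c[i].round(1) for i in range(1,len(s)) if s[i,4]>200])
print(arm.read_time())
E
```

```text
316.6646795827124 206.81544957774466
[array([180.7,  67.7])]
318.1483903420523 207.8101106639839
[array([182.7,  69.8])]
28.725
```

View pics/w9z.png

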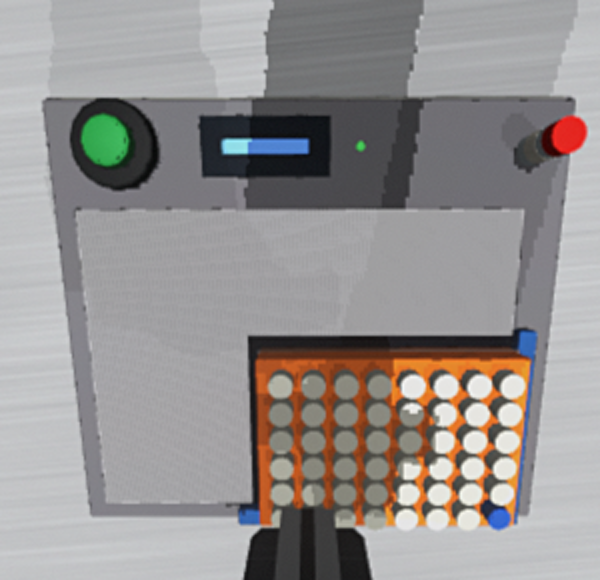

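View pics/top9.png

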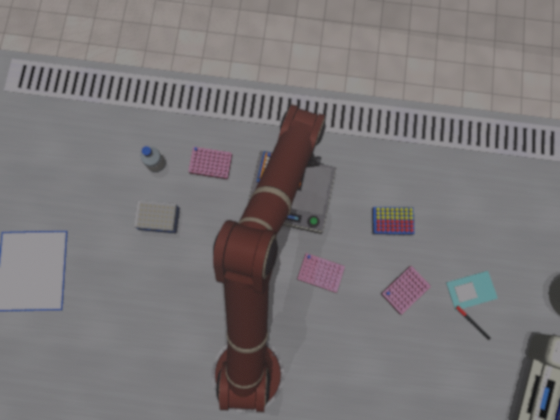

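The rack is still in the corner, the button is up, and the vial, bottle, tip box and waiting rack are where they were. Handing in.

```bash
python3 - <<'E'
from h import *
arm.pause(.3)
ticket.finish_job();print(arm.read_time())
E
```

```text
the job is handed in; nothing more can be done
the job is handed in; nothing more can be done
```

I pushed the rack into the corner with the open fingers: +x against the long stop, then +y against the short stop, then +x again. Then I pressed the start button once with the shut fingertips, backed off and handed the job in at about 29 s of the 54 s limit.

**Pushes:** each one ended in a sharp force rise of about 8–10 N at a hard stop.

**Rack position:** in the last wrist measurement the rack's short edges were within 0.002 rad of the stops' direction. Its long edge read 0.010 rad, against the 0.03 limit. In y, both sides were within 0.5 mm of home.

**Button:** the force rose to about 4 N over 5 mm, then hit a hard end. The last picture shows the button up again.

**Other objects:** the vial, waiting rack, tip box and bottle looked unmoved in the last pictures.

**Disagreements:**
- **x position:** the front edge read about 2.8 mm further in than my estimate of home. The finger contact was about 2 mm further in too, so I blamed the home estimate and trusted the contact against the stop.
- **Stop positions:** before the pushes, the inner and outer edges of the stop bars gave home positions 2–4 mm apart. I used the outer ones because they fitted the button's measured position.
- **Final stop fit:** I could not fit the bars again at the end because the rack hides most of them, so the last position check relies on the earlier home estimate.

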